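# Wring up the brim-cutter setting gauge on the sloping stand

## Task

Make up the setting gauge for the brim cutter: seat the thickest of the three steel blocks flat and square between the rails of the sloping stand, slid down under the jaw until it is home against the stop. Then wring the thinnest block onto it: lay it flat on the thick block, overlapping only part-way from the upper end, and slide it down with the faces in contact until it too is home against the stop and its sides line up with the thick block's. Leave the middle block and everything else on the bench where they are.

Things in the scene. Friction and masses are not known exactly. Their poses are not given: they have to be found in the camera images.
- stand: Fixed green cast-iron stand bolted to the bench (base plate 150 x 90 x 10 mm), carrying a bed that slopes at 30 degrees, lower at the stand's -x end, which is turned roughly to the robot's right. Origin: centre of its underside, on the bench; z up, x from its low end to its high end. Its place and yaw vary. Highest point about 85 mm above the bench.
- bed: Sloping bed fixed to the stand. x points up the slope (30 degrees above level), y across it, z square out of it. Origin: on the bed's surface, 47 mm above the bench, where the centre of the thick block's underside lies when home. Plate from x = -47 to +65 mm, 60 mm wide, upper end open. Two rails 6 mm high, 8 mm wide run from x = -35 to +43 mm, 38 mm apart inside.
- stop (a point): Middle of the stop's face, the wall across the bed's low end, in the bed's frame at x = -35, y = 0, z = 19 mm; same axes as the bed. The stop is 38 mm high over the bed, 60 mm wide, 12 mm thick. Both blocks end with one short end against it.
- jaw (a point): Middle of the lower edge of the jaw's tip, in the bed's frame at x = -20, y = 0, z = 38 mm. The jaw, 36 mm wide, juts from the stop's top 15 mm up-slope of the stop's face; underside 38 mm, top 50 mm above the bed, bolt heads 3 mm higher. It bars blocks from being lowered straight into place: lay them down at least 16 mm up-slope, then slide them under.
- thick_block: Loose plain ground-steel block 70 x 35 x 24 mm (x, y, z), the thickest of three, about 0.46 kg. Origin: centre of its underside. Lies flat on the bench at any yaw; the three blocks exchange places.
- middle_block: Loose steel block 70 x 35 x 16 mm, about 0.31 kg, not wanted; leave it. Origin: centre of its underside.
- thin_block: Loose plain ground-steel block 70 x 35 x 10 mm (x, y, z), the thinnest of three, about 0.19 kg. Origin: centre of its underside. Lies flat on the bench.
- spray_bottle: White spray bottle standing loose on the bench, 56 mm across, 171 mm high, its grey head reaching 38 mm to its front (-x) side; a bystander. Origin: centre of its underside.
- crown_block: Loose domed wooden hat crown block, 120 mm across, 112 mm high; a bystander. Origin: centre of its underside.
- brush: Loose wooden brush 170 x 45 x 38 mm lying on its black bristle pad, long along its x; a bystander. Origin: centre of its underside.
Not all that is in view belongs to the job. What is shaped like the thin_block but orange or pink is not meant.

How it is judged:
By the outcome, as a careful person would: the job done as asked, in the order asked, and still so for the second after the job is handed in, with the robot touching nothing.
It also fails if it takes over 72 s, if anything falls off the work surface, if the arm or the gripper's body presses on something with over 40 N, if the wrist force passes 120 N, or if a joint passes its speed limit or range.

## Robot

A 6-joint arm with a two-finger parallel gripper is mounted at the origin on the work surface. World frame = base frame: x ahead of the robot, y to its left, z up, the work surface at z = 0. Lengths are in m, angles in rad, forces in N, time in s.
With the tool pointing down it reaches from about 0.325 to 0.9 m from the base axis. Payload 3.5 kg.
Tool frame: the origin (TCP) lies between the finger pads; the fingertips stand 22 mm ahead of it and the grasp point (between the pads) lies 3 mm ahead of it; z points along the fingers, x is the direction in which the jaws open and shut, and the axes are right-handed (so a half turn about z gives the same grasp; the last joint's range is limited). The gripper opens to 85 mm and grips with 20 to 120 N. Pads are 22 mm wide; open, the fingers measure 114 mm over their backs; the gripper's body (76 mm by 85 mm) begins 54 mm behind the grasp point. The pads swing forward as they close: fully open they stand 13 mm farther back than shut.
Start: joints at [1.136, 0.276, -0.026, 1.268, 0, 1.467], TCP at [0.204, 0.591, 0.253] pointing down, gripper open.
Joint ranges: [-3.12, 3.12], [-0.85, 1.88], [-1.08, 1.24], [-1.95, 2.15], [-1.57, 1.53], [-3.14, 3.14]. Speed limits (rad/s): [2.57, 2.57, 3.14, 3.14, 3.14, 3.14].

## Interface

Orientations are given as a unit quaternion [w, x, y, z].
In Python, from cell import reach, move_linear, move_j, set_gripper, dwell, ik, get_image, PlanningError, job_done, regions_of, place_of, current_t, current_joints, current_joint_vel, current_joint_torque, current_ee_pos, current_ee_rot, current_force, current_ft_torque, current_finger_gap gives the robot as it stands. The module is installed in compiled form; this text tells all that it offers. Calls block until the motion is done:
- reach(position, orientation): joint-space move of the TCP to a pose.
- move_linear(position, feed=0.15, rotation=None, until_force=None): straight line of the TCP; rotation=None keeps the orientation; feed is the mean speed in m/s. With until_force (N) it stops when the force on the tool has changed by that much, and returns True; else False.
- move_j(angles): joint-space move.
- set_gripper(opening, newtons=None): finger opening in m; newtons is the grip in N (None keeps the last); returns when the fingers have stopped.
- dwell(seconds).
- ik(position, orientation): joint angles nearest the present ones, or None.
- get_image(name): name is "side" or "top"; returns a dict with "pixels" (400x640x3 uint8, blue, green, red), "fx", "fy", "cx", "cy" (pixels), "dist" ([k1, k2, p1, p2, k3] as OpenCV has them; the pictures are not rectified), "eye" and "orientation" of the camera in the world. Camera axes: x right, y down, z forward; pixel columns grow to the right and rows downward; lengths in m; the calibration is good to about 2 mm. A picture is of the moment at which its call begins. There is no depth.
A pose or a line that the arm cannot do raises PlanningError and nothing moves.
- job_done(): hands the job in, once; it reports no verdict.
Trained networks look in the newest picture that a camera, given by its name, has taken for a name from the list of things; names that differ only in an ending like _2 or _b are one class to them, and where a whole thing is asked for, a point or a joint stands for the part that bears it (a point fixed in the world has none). Each returns a list of dicts, best first, with "p" (0 to 1); they miss things now and then, are a little off and sometimes report something else, mostly with a low value. They report only what shows in the picture. A call takes as long as a camera call. They do not tell look-alikes from the thing itself.
- regions_of(target, camera): "mask" (400x640 bool, what is visible of it) and "bbox" ([centre column, centre row, width, height] in pixels, round what is visible of it).
- place_of(target, camera): "location" ([column, row] in pixels: a listed point, or the origin of a listed thing).
Readings, each from a call of its own:
- current_t(): time.
- current_joints(): joint angles.
- current_joint_vel(): joint speeds.
- current_joint_torque(): joint torques, N m.
- current_ee_pos(): TCP position.
- current_ee_rot(): TCP orientation.
- current_force(): force on the tool from outside, world axes, zero at the start.
- current_ft_torque(): the same for the moment, N m.
- current_finger_gap(): finger opening in m.
Only numpy, scipy, OpenCV 4.12 (cv2) and the standard library are available. Lean on these libraries where they do the work, as an engineer would, in place of code of your own. Each camera call takes 0.05 s, during which the arm holds its last target.

## Working session

There is one attempt and no reset: what is moved stays moved. The work goes in short steps, each a Python script; the robot and the scene stay as the last script left them, time stands still between calls to the robot, and variables do not carry over. Pictures are saved under pics/ and viewed, and the job is handed in when it is done.

```bash
mkdir -p pics; ls; python3 - <<'E'
from cell import *
import cv2,numpy as np
print(current_t())
for n in("side","top"):
    im=get_image(n); cv2.imwrite(f"pics/{n}0.png",im["pixels"])
    print(n,{k:v for k,v in im.items() if k!="pixels"})
    for t in ["stand","bed","thick_block","middle_block","thin_block","spray_bottle","crown_block","brush"]:
        print(t,[(round(r["p"],2),np.round(r["bbox"]).tolist()) for r in regions_of(t,n)][:4],[(round(r["p"],2),np.round(r["location"],1).tolist()) for r in place_of(t,n)][:4])
    for t in ["stop","jaw"]:
        print(t,[(round(r["p"],2),np.round(r["location"],1).tolist()) for r in place_of(t,n)][:3])
print(current_t())
E
```

```text
pics
0.0
side {'fx': 463.8619382678063, 'fy': 463.8619382678063, 'cx': 322.0428754069641, 'cy': 209.68505799864946, 'dist': array([0.00783159, 0.        , 0.        , 0.        , 0.        ]), 'eye': array([0.42650881, 0.90705934, 0.98007676]), 'orientation': array([ 0.04203652, -0.12711161,  0.92142334, -0.36476651])}
stand [(0.76, [336.0, 286.0, 66.0, 64.0])] [(0.73, [338.7, 286.5])]
bed [(0.73, [334.0, 276.0, 58.0, 47.0])] [(0.87, [334.8, 279.2])]
thick_block [(0.76, [380.0, 152.0, 21.0, 20.0])] [(0.66, [378.5, 151.7]), (0.19, [319.7, 278.2])]
middle_block [(0.7, [396.0, 210.0, 26.0, 21.0])] [(0.79, [394.0, 209.7]), (0.47, [391.6, 180.2])]
thin_block [(0.75, [327.0, 217.0, 24.0, 20.0]), (0.7, [333.0, 165.0, 28.0, 16.0]), (0.52, [362.0, 233.0, 18.0, 25.0]), (0.5, [340.0, 193.0, 24.0, 9.0])] [(0.76, [339.7, 192.9]), (0.73, [282.2, 164.8]), (0.7, [324.7, 217.8]), (0.57, [363.7, 230.5])]
spray_bottle [(0.93, [399.0, 158.0, 26.0, 52.0])] [(0.96, [394.0, 179.0]), (0.28, [337.4, 191.4])]
crown_block [(0.7, [276.0, 193.0, 44.0, 49.0]), (0.45, [335.0, 279.0, 57.0, 52.0])] [(0.75, [275.2, 2
[... 613 characters left out ...]
23.0])] [(0.85, [425.7, 223.1]), (0.57, [312.0, 138.0])]
middle_block [(0.65, [341.0, 259.0, 26.0, 18.0])] [(0.75, [338.3, 259.1])]
thin_block [(0.71, [303.0, 233.0, 27.0, 12.0]), (0.7, [388.0, 178.0, 23.0, 27.0]), (0.59, [375.0, 127.0, 27.0, 16.0]), (0.57, [311.0, 192.0, 21.0, 26.0])] [(0.86, [311.0, 193.2]), (0.61, [373.8, 127.6]), (0.55, [345.4, 197.2]), (0.55, [388.1, 176.3])]
spray_bottle [(0.64, [391.0, 250.0, 25.0, 28.0]), (0.25, [229.0, 222.0, 47.0, 47.0])] []
crown_block [(0.78, [316.0, 137.0, 49.0, 46.0])] [(0.58, [312.2, 139.9])]
brush [(0.98, [170.0, 257.0, 20.0, 62.0])] [(0.9, [173.7, 255.3]), (0.42, [423.0, 229.8])]
stop [(0.69, [219.1, 210.1])]
jaw [(0.92, [216.4, 212.7])]
1.9
```

```bash
python3 - <<'E'
import cv2
a=cv2.imread("pics/side0.png")[120:380,220:470]; cv2.imwrite("pics/side0c.png",cv2.resize(a,None,fx=2.3,fy=2.3,interpolation=cv2.INTER_CUBIC))
a=cv2.imread("pics/top0.png")[90:300,140:460]; cv2.imwrite("pics/top0c.png",cv2.resize(a,None,fx=2.5,fy=2.5,interpolation=cv2.INTER_CUBIC))
E
```

```text
(no output)
```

View pics/side0c.png

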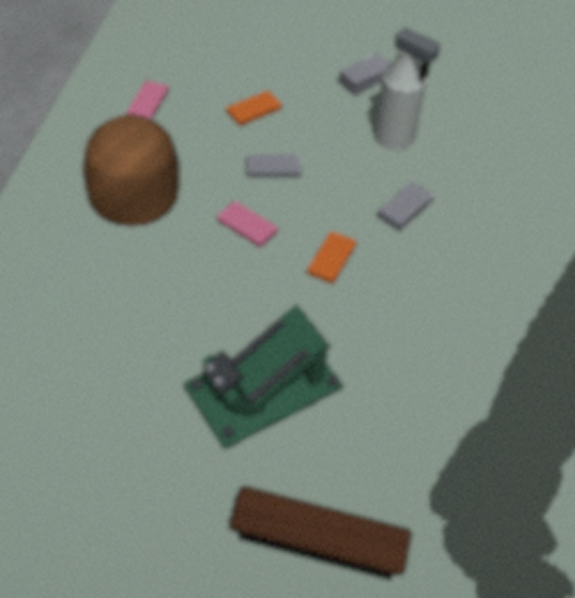

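View pics/top0c.png

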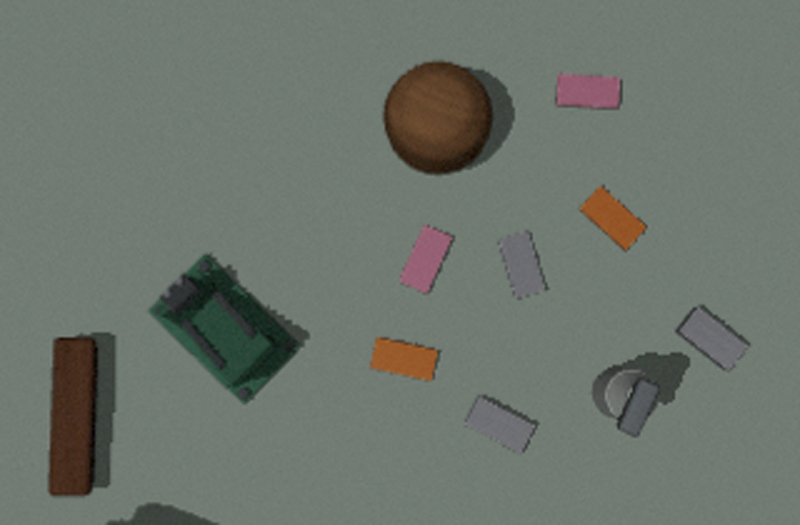

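The pictures show three grey blocks: top px (345,197), (341,259) and (429,227). The last is by the bottle. The stand is at top px (228,221), with its jaw at the upper left. Next I fit models to averaged pictures.

```bash
cat > h.py <<'E'
import numpy as np, cv2
from scipy.spatial.transform import Rotation as R
from scipy.optimize import minimize
def q2R(q): return R.from_quat([q[1],q[2],q[3],q[0]]).as_matrix()
def R2q(M):
    q=R.from_matrix(M).as_quat(); return np.array([q[3],q[0],q[1],q[2]])
def snap(n,k=4):
    from cell import get_image
    ims=[get_image(n) for _ in range(k)]
    c=dict(ims[0]); c["pixels"]=np.mean([i["pixels"].astype(float) for i in ims],0); return c
def proj(c,P):
    P=np.asarray(P,float).reshape(-1,3); M=q2R(c["orientation"]).T
    K=np.array([[c["fx"],0,c["cx"]],[0,c["fy"],c["cy"]],[0,0,1]])
    p,_=cv2.projectPoints(P,cv2.Rodrigues(M)[0],-M@np.asarray(c["eye"]),K,np.asarray(c["dist"],float)); return p.reshape(-1,2)
def ray(c,uv):
    K=np.array([[c["fx"],0,c["cx"]],[0,c["fy"],c["cy"]],[0,0,1]])
    n=cv2.undistortPoints(np.array([[uv]],float),K,np.asarray(c["dist"],float)).ravel()
    return q2R(c["orientation"])@np.array([n[0],n[1],1.])
def onplane(c,uv,z):
    d=ray(c,uv); return c["eye"]+d*(z-c["eye"][2])/d[2]
def tri(cs,uvs):
    A=np.zeros((3,3));b=np.zeros(3);L=[]
    for c,uv in zip(cs,uvs):
        d=ray(c,uv);d/=np.linalg.norm(d);Pm=np.eye(3)-np.outer(d,d);A+=Pm;b+=Pm@c["eye"]
    p=np.linalg.solve(A,b)
    for c,uv in zip(cs,uvs):
        d=ray(c,uv);d/=np.linalg.norm(d);e=p-c["eye"];L.append(np.linalg.norm(e-d*(d@e)))
    return p,L
FACES=[([0,1,3,2],(-1,0,0)),([4,5,7,6],(1,0,0)),([0,1,5,4],(0,-1,0)),([2,3,7,6],(0,1,0)),([0,2,6,4],(0,0,-1)),([1,3,7,5],(0,0,1))]
def box(lo,hi,T,o):
    V=np.array([[x,y,z] for x in(lo[0],hi[0]) for y in(lo[1],hi[1]) for z in(lo[2],hi[2])])
    return V@T.T+o,T
S=6
def render(c,boxes,win):
    """boxes in painter order; returns label weights (h,w,n)"""
    u0,v0,w,h=win; lab=np.zeros((h*S,w*S),np.uint8); n=0
    for V,T in boxes:
        p=proj(c,V)
        for f,nr in FACES:
            nn=T@np.array(nr,float); ctr=V[f].mean(0); n+=1
            if nn@(ctr-c["eye"])<0:
                q=((p[f]-[u0,v0]+.5)*S-.5)*16
                cv2.fillConvexPoly(lab,np.round(q).astype(np.int32),n,cv2.LINE_8,4)
    out=[]
    for k in range(n+1):
        m=(lab==k)
        if m.sum()<S*S*2 and k: continue
        a=cv2.resize(m.astype(np.float32),(w,h),interpolation=cv2.INTER_AREA)
        out.append(cv2.GaussianBlur(a,(0,0),BL))
    return np.stack(out,-1)
BL=0.7
def cost(cs,wins,boxes):
    t=0
    for c,win in zip(cs,wins):
        u0,v0,w,h=win; I=c["pixels"][v0:v0+h,u0:u0+w].reshape(-1,3)
        A=render(c,boxes,win).reshape(w*h,-1)
        G=A.T@A+1e-3*np.eye(A.shape[1]); s=np.linalg.solve(G,A.T@I)
        r=I-A@s; t+=np.minimum((r**2).sum(1),CLIP).sum()/(w*h)
    return t
CLIP=1500.
def win_for(c,P,m=8):
    p=proj(c,P);a=np.floor(p.min(0)-m).astype(int);b=np.ceil(p.max(0)+m).astype(int)
    a=np.maximum(a,0);b=np.minimum(b,[639,399]);return (a[0],a[1],b[0]-a[0],b[1]-a[1])
def Rz(a): return R.from_euler('z',a).as_matrix()
def nm(f,x0,st):
    x0=np.array(x0,float);sim=np.vstack([x0]+[x0+np.eye(len(x0))[i]*st[i] for i in range(len(x0))])
    return minimize(f,x0,method="Nelder-Mead",options=dict(initial_simplex=sim,xatol=1e-5,fatol=1e-4,maxiter=600))
def blk(t,p,T,L=.07,W=.035): return box((-L/2,-W/2,0),(L/2,W/2,t),T,np.array(p))
def fitblock(cs,t,x,y,z=0,yaw0s=None,free_t=False):
    best=None
    wins=[win_for(c,[[x+a,y+b,z+e] for a in(-.04,.04) for b in(-.04,.04) for e in(0,t)],4) for c in cs]
    for a in (yaw0s if yaw0s is not None else np.arange(0,np.pi,np.pi/6)):
        f=lambda v:cost(cs,wins,[blk(v[3] if free_t else t,(v[0],v[1],z),Rz(v[2]))])
        r=nm(f,[x,y,a]+([t] if free_t else []),[.004,.004,.15]+([.004] if free_t else []))
        if best is None or r.fun<best.fun: best=r
    return best.x,best.fun
E
cat > s1.py <<'E'
from h import *; import pickle
from cell import *
cs=[snap("side",5),snap("top",5)]; pickle.dump(cs,open("im0.pkl","wb"))
print(current_t())
E
python3 s1.py; python3 - <<'E'
from h import *;import pickle
cs=pickle.load(open("im0.pkl","rb"));s,t=cs
for n,a,b in [("jaw",(323.8,280),(216.4,212.7)),("stop",(319.8,282.5),(219.1,210.1)),("bed",(334.8,279.2),(226.9,221.3)),("stand",(338.7,286.5),(229.8,221.8)),
 ("A",(378.5,151.7),(425.7,223.1)),("B",(394,209.7),(338.3,259.1)),("C",(339.7,192.9),(345.4,197.2))]:
    p,L=tri(cs,[a,b]);print(n,p.round(4),np.round(L,4))
for n,uv in [("A",(425.7,223.1)),("B",(338.3,259.1)),("C",(348.5,196))]:
    g=onplane(t,uv,.015)
    for th in (.024,.016,.010):
        x,f=fitblock(cs,th,g[0],g[1]); print(n,th,x.round(4),round(f,2))
    x,f=fitblock(cs,.016,g[0],g[1],yaw0s=[x[2]],free_t=True);print(n,"free",x.round(4),round(f,2))
    for c in cs:
        x,f=fitblock([c],.016 if x[3]<0 else x[3],x[0],x[1],yaw0s=[x[2]]);x=np.r_[x,.016] if len(x)==3 else x
        print("   single",x.round(4),round(f,2))
E
```

```text
2.4
jaw [0.5759 0.2942 0.0614] [0.0002 0.0002]
stop [0.585  0.291  0.0423] [0.0015 0.0015]
bed [0.5538 0.2698 0.0394] [0.0006 0.0006]
stand [0.5483 0.2668 0.0069] [0.0041 0.0041]
A [ 0.5473 -0.2779  0.0046] [0.002 0.002]
B [ 0.4518 -0.0338  0.0055] [0.0024 0.0024]
C [ 0.621  -0.0545  0.0074] [0.0001 0.0001]
A 0.024 [ 0.544  -0.2713  0.9113] 626.6
A 0.016 [ 0.5439 -0.2727  0.9021] 635.58
A 0.01 [ 0.5442 -0.2733  0.8906] 688.31
A free [ 0.544  -0.2719  0.9093  0.021 ] 618.76
   single [ 0.5447 -0.2721  0.9409  0.016 ] 413.15
   single [ 0.5438 -0.2728  0.8993  0.016 ] 322.61
B 0.024 [ 0.4506 -0.0342  1.1244] 115.49
B 0.016 [ 0.4506 -0.0365  1.1117] 80.19
B 0.01 [ 0.4497 -0.0383  1.0821] 73.26
B free [ 0.4502 -0.0368  1.1341  0.0169] 90.06
   single [ 0.4494 -0.0348  1.0798  0.016 ] 8.58
   single [ 0.451  -0.0377  1.0899  0.016 ] 55.2
C 0.024 [ 0.6263 -0.0586  0.2675] 137.92
C 0.016 [ 0.6263 -0.0604  3.4299] 92.6
C 0.01 [ 0.6276 -0.0619  0.2837] 73.24
C free [ 0.6275 -0.062   0.2957  0.0098] 81.31
   single [ 0.6273 -0.0612  0.2992  0.016 ] 20.11
   single [ 0.6259 -0.0623  0.2856  0.016 ] 51.81
```

```bash
python3 - <<'E'
from h import *;import pickle
cs=pickle.load(open("im0.pkl","rb"))
a=cs[0]["pixels"][245:325,290:385];b=cs[1]["pixels"][185:260,185:280]
f=lambda a:cv2.resize(np.clip(a*1.6,0,255).astype(np.uint8),(400,400),interpolation=cv2.INTER_CUBIC)
cv2.imwrite("pics/stand.png",np.hstack([f(a),f(b)]))
a=cs[0]["pixels"][120:225,325:430];b=cs[1]["pixels"][190:265,370:445]
cv2.imwrite("pics/blk.png",np.hstack([f(a),f(b)]))
E
```

```text
(no output)
```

View pics/stand.png

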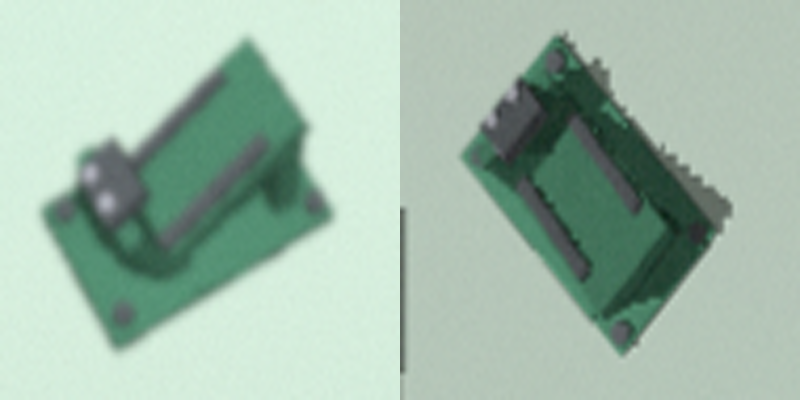

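View pics/blk.png

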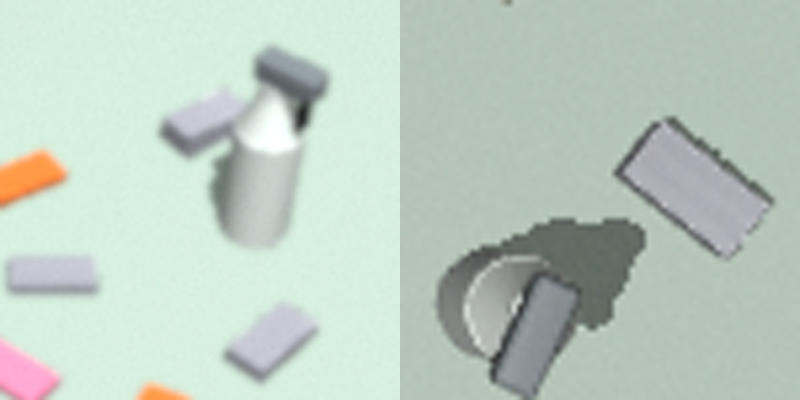

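```bash
cat >> h.py <<'E'
C30,S30=np.cos(np.pi/6),.5
def bedT(yaw): return Rz(yaw)@np.array([[C30,0,-S30],[0,1,0],[S30,0,C30]])
def standboxes(v,z0=.047):
    x,y,yaw,d,tb=v; T=bedT(yaw); o=np.array([x,y,z0]); u=Rz(yaw)@[1,0,0]
    b=np.array([x,y,0])+u*d
    m=.001
    return [box((-.075,-.045,0),(.075,.045,.010),Rz(yaw),b),
      box((-47*m,-.03,-tb),(65*m,.03,0),T,o),
      box((-35*m,.019,0),(43*m,.027,.006),T,o),box((-35*m,-.027,0),(43*m,-.019,.006),T,o),
      box((-47*m,-.03,0),(-35*m,.03,.038),T,o),box((-47*m,-.018,.038),(-20*m,.018,.050),T,o)]
def draw(c,boxes,k=1):
    im=c["pixels"].astype(np.uint8).copy(); im=cv2.resize(im,None,fx=k,fy=k,interpolation=cv2.INTER_CUBIC)
    for V,T in boxes:
        p=((proj(c,V)+.5)*k-.5)
        for f,nr in FACES:
            if (T@np.array(nr,float))@(V[f].mean(0)-c["eye"])<0: cv2.polylines(im,[np.round(p[f]*16).astype(np.int32)],True,(0,0,255),1,cv2.LINE_AA,4)
    return im
E
cat > s2.py <<'E'
from h import *;import pickle
cs=pickle.load(open("im0.pkl","rb"))
wins=[win_for(c,[[.55+a,.27+b,e] for a in(-.08,.08) for b in(-.08,.08) for e in(0,.08)],6) for c in cs]
def fit(cc,ww,x0):
    f=lambda v:cost(cc,ww,standboxes(v)); r=nm(f,x0,[.006,.006,.08,.006,.003]); r=nm(f,r.x,[.003,.003,.03,.003,.002]); return r.x,r.fun
b=None
for a in(-2.5,-2.3,-2.7):
    for d in (0,.01,-.01):
        r=fit(cs,wins,[.552,.27,a,d,.008])
        if b is None or r[1]<b[1]: b=r
print(b[0].round(4),b[1])
res=[b[0]]
for c,w in zip(cs,wins):
    r=fit([c],[w],b[0]);print(r[0].round(4),r[1]);res.append(r[0])
np.save("stand.npy",np.array(res))
out=[]
for c,v in zip(cs,[b[0]]*2):
    im=draw(c,standboxes(v),6);p=proj(c,[[v[0],v[1],.047]])[0]*6
    out.append(im[int(p[1])-280:int(p[1])+280,int(p[0])-200-0:int(p[0])+200][:, :] if 0 else im[int(p[1])-250:int(p[1])+250,int(p[0])-200:int(p[0])+200])
h=min(o.shape[0] for o in out);cv2.imwrite("pics/standfit.png",np.hstack([o[:h] for o in out]))
E
python3 s2.py
```

```text
[ 5.5520e-01  2.6820e-01 -2.3338e+00  4.0000e-04  1.8100e-02] 215.2273041337576
[ 5.5490e-01  2.7190e-01 -2.3395e+00 -3.0000e-04  1.8700e-02] 75.47298970887839
[ 5.5550e-01  2.6750e-01 -2.3355e+00  1.7000e-03  2.1500e-02] 105.55840978160742
```

View pics/standfit.png

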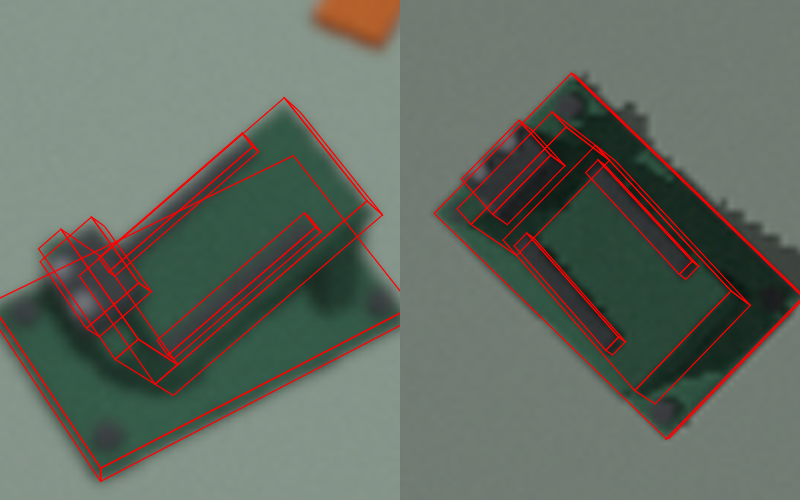

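```bash
cat > s3.py <<'E'
from h import *;import pickle
from cell import *
cs=pickle.load(open("im0.pkl","rb"))
print("bottle",tri(cs,[(394,179),(388,252)]),onplane(cs[0],(394,179),0))
v=np.load("stand.npy")[0]; T=bedT(v[2]); o=np.array([v[0],v[1],.047])
def bedpose(xyz,sg): # tcp in bed coords; tool y=+bx if sg>0
    M=np.stack([sg*T[:,1],sg*T[:,0],-T[:,2]],1); return o+T@np.array(xyz),R2q(M)
def bench(x,y,z,yaw): # tool y along heading yaw
    e=np.array([np.cos(yaw),np.sin(yaw),0]);zz=np.array([0,0,-1.]);xx=np.cross(e,zz)
    return np.array([x,y,z]),R2q(np.stack([xx,e,zz],1))
for sg in(1,-1):
    for xyz in [(.008,0,.03),(.03,0,.06),(.05,0,.09),(.048,0,.045),(.060,0,.06)]:
        j=ik(*bedpose(xyz,sg));print("bed",sg,xyz,None if j is None else np.round(j,2))
for nm_,(x,y,a) in dict(A=(.544,-.2719,.905),C=(.6275,-.062,.29)).items():
    for k in(0,np.pi):
        for z in(.02,.12):
            j=ik(*bench(x,y,z,a+k));print(nm_,k,z,None if j is None else np.round(j,2))
E
python3 s3.py
```

```text
bottle (array([ 0.47222218, -0.17297886, -0.00398797]), [np.float64(0.0035110540096144984), np.float64(0.0035110540096144733)]) [ 4.75498357e-01 -1.68011787e-01  1.11022302e-16]
bed 1 (0.008, 0, 0.03) [ 0.43  0.74  0.2   1.53 -0.19  2.81]
bed 1 (0.03, 0, 0.06) [ 0.43  0.7   0.22  1.58 -0.19  2.81]
bed 1 (0.05, 0, 0.09) [ 0.43  0.67  0.24  1.64 -0.19  2.81]
bed 1 (0.048, 0, 0.045) [ 0.42  0.66  0.15  1.55 -0.19  2.8 ]
bed 1 (0.06, 0, 0.06) [ 0.42  0.64  0.16  1.57 -0.19  2.8 ]
bed -1 (0.008, 0, 0.03) [ 0.43  0.74  0.2   1.53 -0.19 -0.33]
bed -1 (0.03, 0, 0.06) [ 0.43  0.7   0.22  1.58 -0.19 -0.33]
bed -1 (0.05, 0, 0.09) [ 0.43  0.67  0.24  1.64 -0.19 -0.33]
bed -1 (0.048, 0, 0.045) [ 0.42  0.66  0.15  1.55 -0.19 -0.34]
bed -1 (0.06, 0, 0.06) [ 0.42  0.64  0.16  1.57 -0.19 -0.34]
A 0 0.02 [-0.57  0.46 -0.31  0.8   0.   -1.47]
A 0 0.12 [-0.57  0.35 -0.23  1.    0.   -1.47]
A 3.141592653589793 0.02 [-0.57  0.46 -0.31  0.8   0.    1.67]
A 3.141592653589793 0.12 [-0.57  0.35 -0.23  1.    0.    1.67]
C 0 0.02 [-0.2   0.49 -0.26  0.82  0.   -0.49]
C 0 0.12 [-0.2   0.38 -0.18  1.01  0.   -0.49]
C 3.141592653589793 0.02 [-0.2   0.49 -0.26  0.82  0.    2.65]
C 3.141592653589793 0.12 [-0.2   0.38 -0.18  1.01  0.    2.65]
```

```bash
cat > g.py <<'E'
from h import *
from cell import *
def bench(x,y,z,yaw):
    e=np.array([np.cos(yaw),np.sin(yaw),0]);zz=np.array([0,0,-1.]);xx=np.cross(e,zz)
    return np.array([x,y,z]),R2q(np.stack([xx,e,zz],1))
def st(m=""):
    print(m,"t",round(current_t(),2),"tcp",np.round(current_ee_pos(),4),"F",np.round(current_force(),1),"gap",round(current_finger_gap(),4))
E
python3 - <<'E'
from g import *
a=.905; e=np.array([np.cos(a),np.sin(a)]); c=np.array([.544,-.2716])-.008*e
set_gripper(.060,60)
reach(*bench(*c,.12,a)); st("above")
hit=move_linear([*c,.030],feed=.12,until_force=15); st(hit)
set_gripper(.0,60); st("grip")
move_linear([*c,.15],feed=.15); st("lift")
E
```

```text
above t 6.06 tcp [ 0.5394 -0.2774  0.1201] F [-0.6 -0.3  0.3] gap 0.06
False t 6.96 tcp [ 0.5397 -0.2783  0.0307] F [ 0.1 -0.   1.2] gap 0.0604
grip t 7.31 tcp [ 0.5399 -0.2785  0.0314] F [-1.  -0.1  5.4] gap 0.0338
lift t 8.26 tcp [ 0.5379 -0.2772  0.1484] F [-0.2  0.8 -4.9] gap 0.0337
```

```bash
cat >> g.py <<'E'
v=np.load("stand.npy")[0]; T=bedT(v[2]); O=np.array([v[0],v[1],.047])
QB=R2q(np.stack([-T[:,1],-T[:,0],-T[:,2]],1))
def bp(x,y,z): return O+T@np.array([x,y,z])
def tb(p=None): # tcp in bed coords
    return T.T@(np.array(current_ee_pos() if p is None else p)-O)
E
cat > s4.py <<'E'
from g import *;import pickle
reach(bp(.045,0,.13),QB); st("far")
move_linear(bp(.040,0,.075),feed=.12); dwell(.3); st("hover"); 
cs=[snap("side",4),snap("top",4)]; p=np.array(current_ee_pos());q=np.array(current_ee_rot())
print("bed tcp",tb().round(4), "rot err", (R.from_matrix(q2R(QB)).inv()*R.from_matrix(q2R(q))).as_rotvec().round(4))
pickle.dump((cs,p,q),open("im1.pkl","wb"))
out=[]
for c in cs:
    u=proj(c,[bp(.02,0,.03)])[0].astype(int); a=np.clip(c["pixels"][u[1]-50:u[1]+50,u[0]-40:u[0]+40]*1.5,0,255).astype(np.uint8); out.append(cv2.resize(a,(400,500),interpolation=cv2.INTER_CUBIC))
cv2.imwrite("pics/hover1.png",np.hstack(out))
E
python3 s4.py
```

```text
far t 10.29 tcp [0.5738 0.2858 0.1822] F [ 0.9 -0.1 -4. ] gap 0.0333
hover t 11.2 tcp [0.5577 0.2707 0.1326] F [ 0.5 -1.  -4.8] gap 0.0335
bed tcp [ 0.04  -0.     0.075] rot err [ 0.0001  0.     -0.0001]
```

View pics/hover1.png

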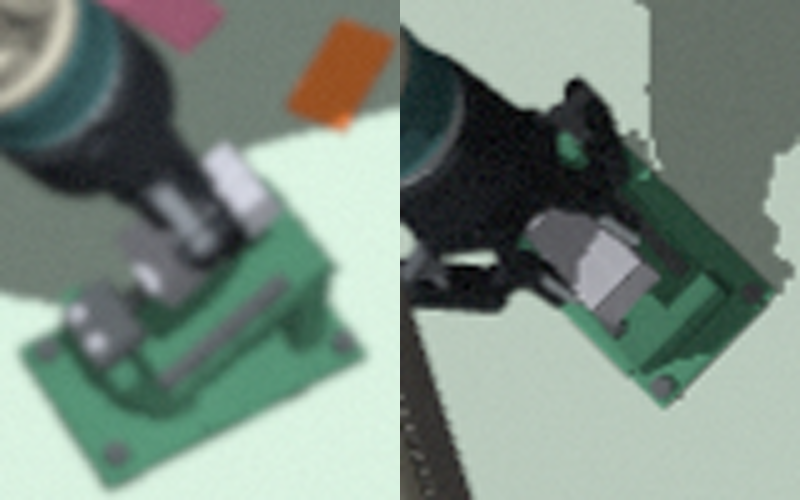

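```bash
cat > s5.py <<'E'
from g import *;import pickle,sys
cs,p,q=pickle.load(open("im1.pkl","rb")); res=np.load("stand.npy")
dx,dy,dz=[float(a)*.001 for a in sys.argv[1:4]]
Mq=q2R(q); BT=np.stack([-Mq[:,1],-Mq[:,0],-Mq[:,2]],1)
out=[]
for c,vs in zip(cs,res[1:]):
    B=blk(.024,p+BT@np.array([-.008+dx,dy,-.0307+dz]),BT)
    cc=dict(c);cc["pixels"]=np.clip(c["pixels"]*1.5,0,255)
    im=draw(cc,[B]+standboxes(vs)[2:],8); u=(proj(c,[bp(.02,0,.03)])[0]*8).astype(int)
    out.append(im[u[1]-260:u[1]+260,u[0]-200:u[0]+200])
cv2.imwrite("pics/"+sys.argv[4],np.hstack(out))
E
python3 s5.py 0 0 0 ov1.png
```

```text
(no output)
```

View pics/ov1.png

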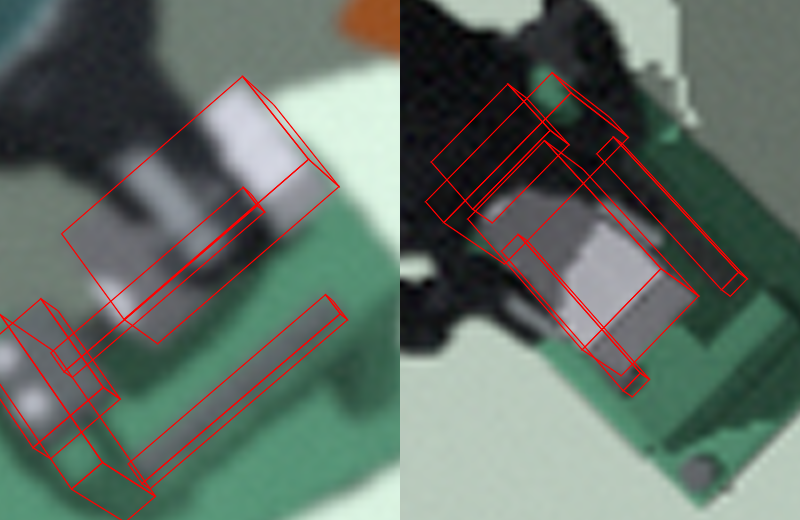

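```bash
cat > s6.py <<'E'
from g import *;import pickle,h
cs,p,q=pickle.load(open("im1.pkl","rb")); res=np.load("stand.npy")
Mq=q2R(q); BT=np.stack([-Mq[:,1],-Mq[:,0],-Mq[:,2]],1)
mk=lambda d:blk(.024,p+BT@np.array([-.008+d[0],d[1],-.0307]),BT)
for c,vs in zip(cs,res[1:]):
    for lo in(.014,.018):
        P=p+np.array([[a,b,e] for a in(lo-.008,.042-.008) for b in(-.024,.024) for e in(-.035,0)])@BT.T
        w=win_for(c,P,0)
        for cl in (600,1500,4000):
            h.CLIP=cl
            f=lambda d:cost([c],[w],standboxes(vs)+[mk(d)])
            r=min((nm(f,[a,b],[.003,.003]) for a in(-.003,.003) for b in(-.003,.003)),key=lambda r:r.fun);print(lo,cl,(r.x*1000).round(2),round(r.fun,1))
    print("stand in bed frame offset mm",(T.T@(np.array([vs[0],vs[1],.047])-O)*1000).round(2),"yaw",vs[2]-v[2])
E
python3 s6.py
```

```text
0.014 600 [-5.75 -0.48] 491.9
0.014 1500 [14.51 -7.37] 904.6
0.014 4000 [11.4  -8.94] 2002.4
0.018 600 [-5.1   0.69] 496.4
0.018 1500 [15.87 -7.14] 917.6
0.018 4000 [12.23 -9.85] 2017.2
stand in bed frame offset mm [-2.19 -2.73  1.26] yaw -0.005625898766289161
0.014 600 [-0.03  4.98] 343.3
0.014 1500 [ -1.87 -11.58] 622.2
0.014 4000 [2.06 2.74] 942.8
0.018 600 [-0.43  4.7 ] 335.5
0.018 1500 [ -2.77 -11.09] 635.9
0.018 4000 [1.71 1.3 ] 884.0
stand in bed frame offset mm [ 0.23  0.72 -0.13] yaw -0.0016236465489654073
```

```bash
cat > s7.py <<'E'
from g import *;import pickle
cs,p,q=pickle.load(open("im1.pkl","rb"))
cs0=pickle.load(open("im0.pkl","rb"))
Mq=q2R(q); BT=np.stack([-Mq[:,1],-Mq[:,0],-Mq[:,2]],1)
def prof(c,P): 
    u=proj(c,P).astype(np.float32); return cv2.remap(c["pixels"].astype(np.float32),u[:,0].reshape(1,-1),u[:,1].reshape(1,-1),cv2.INTER_LINEAR)[0]
ys=np.arange(-30,31,1.)
for n,c in zip(("side","top"),cs):
    acc=0
    for x in np.arange(24,32,1.): acc=acc+prof(c,[p+BT@np.array([-.008+x*.001,y*.001,-.0307+.024]) for y in ys])/8
    print(n,"block y:G",[(int(y),int(a)) for y,a in zip(ys,acc.mean(1))])
    acc=0;xs=np.arange(20,46,1.)
    for y in np.arange(-8,9): acc=acc+prof(c,[p+BT@np.array([-.008+x*.001,y*.001,-.0307+.024]) for x in xs])/17
    print(n,"block x",[(int(y),int(a)) for y,a in zip(xs,acc.mean(1))])
for n,c in zip(("side","top"),cs0):
    acc=0
    for x in np.arange(0,35,1.): acc=acc+prof(c,[O+T@np.array([x*.001,y*.001,.006]) for y in ys])/35
    print(n,"rails R-G",[(int(y),round(float(a),1)) for y,a in zip(ys,acc[:,2]-acc[:,1])])
E
python3 s7.py
```

```text
side block y:G [(-30, 88), (-29, 91), (-28, 93), (-27, 95), (-26, 96), (-25, 97), (-24, 98), (-23, 101), (-22, 104), (-21, 108), (-20, 113), (-19, 119), (-18, 125), (-17, 131), (-16, 135), (-15, 138), (-14, 140), (-13, 141), (-12, 142), (-11, 142), (-10, 142), (-9, 141), (-8, 141), (-7, 140), (-6, 140), (-5, 140), (-4, 140), (-3, 140), (-2, 141), (-1, 142), (0, 142), (1, 143), (2, 143), (3, 142), (4, 142), (5, 141), (6, 140), (7, 140), (8, 139), (9, 139), (10, 139), (11, 138), (12, 137), (13, 134), (14, 130), (15, 124), (16, 117), (17, 109), (18, 101), (19, 93), (20, 87), (21, 82), (22, 80), (23, 79), (24, 78), (25, 78), (26, 78), (27, 78), (28, 78), (29, 78), (30, 78)]
side block x [(20, 128), (21, 134), (22, 138), (23, 140), (24, 142), (25, 142), (26, 142), (27, 142), (28, 142), (29, 141), (30, 139), (31, 136), (32, 133), (33, 129), (34, 127), (35, 126), (36, 128), (37, 131), (38, 134), (39, 135), (40, 136), (41, 136), (42, 135), (43, 133), (44, 131), (45, 129)]
top block y:G [(-30, 120), (-29, 112), (-28, 100), (-27, 88), (-26, 80), (-25, 76), (-24, 74), (-23, 74), (-22, 74), (-21
[... 1750 characters left out ...]
3.3), (-23, -3.2), (-22, -3.5), (-21, -4.4), (-20, -6.4), (-19, -10.1), (-18, -15.2), (-17, -20.5), (-16, -24.8), (-15, -27.8), (-14, -29.4), (-13, -30.0), (-12, -30.2), (-11, -30.3), (-10, -30.3), (-9, -30.3), (-8, -30.3), (-7, -30.3), (-6, -30.2), (-5, -30.0), (-4, -29.9), (-3, -29.8), (-2, -29.9), (-1, -30.1), (0, -30.4), (1, -30.5), (2, -30.5), (3, -30.6), (4, -30.6), (5, -30.5), (6, -30.3), (7, -30.2), (8, -30.1), (9, -30.1), (10, -30.1), (11, -30.1), (12, -30.1), (13, -30.1), (14, -30.1), (15, -29.6), (16, -28.1), (17, -24.9), (18, -19.3), (19, -12.8), (20, -7.5), (21, -4.3), (22, -3.1), (23, -3.1), (24, -3.5), (25, -4.6), (26, -6.9), (27, -10.2), (28, -13.7), (29, -16.4), (30, -17.8)]
```

The held block and the rails line up to within 0.3 mm laterally in both views, relative to the robot's pose. I'll lower it now with force sensing.

```bash
python3 - <<'E'
from g import *
move_linear(bp(.036,0,.042),feed=.08); st(); 
h=move_linear(bp(.036,0,.027),feed=.02,until_force=6); print(h,tb().round(4)); st()
dwell(.2);print(tb().round(4)); st()
E
```

```text
t 12.17 tcp [0.5478 0.2606 0.101 ] F [ 0.4 -0.5 -4.4] gap 0.0334
True [0.0359 0.     0.0317]
 t 12.72 tcp [0.5447 0.2572 0.0924] F [1.5 1.2 5.1] gap 0.0335
[0.0358 0.0001 0.0317]
 t 12.93 tcp [0.5447 0.2572 0.0924] F [1.4 1.3 6.7] gap 0.0333
```

```bash
python3 - <<'E'
from g import *
F0=np.array(current_force())
h=move_linear(bp(-.002,0,.0317),feed=.03,until_force=15); print(h,tb().round(4)); st()
print("dF bed",(T.T@(np.array(current_force()))).round(1))
set_gripper(.046,60); dwell(.2); print("released",tb().round(4),(T.T@(np.array(current_force()))).round(1)); st()
E
```

```text
True [0.0079 0.     0.0317]
 t 13.9 tcp [0.5614 0.2747 0.0784] F [ 0.4 -0.3  4.3] gap 0.0333
dF bed [2.1 0.5 3.8]
released [ 0.0083 -0.0001  0.0313] [ 0.2  0.2 -0.7]
 t 14.38 tcp [0.5609 0.2745 0.0783] F [-0.2 -0.5 -0.5] gap 0.0459
```

```bash
cat > look.py <<'E'
from g import *;import pickle,sys
def look(name,boxes=(),k=7,hw=(200,240),ctr=(.02,0,.02),pk=None):
    cs=[snap("side",4),snap("top",4)]; 
    if pk: pickle.dump(cs,open(pk,"wb"))
    out=[]
    for c in cs:
        cc=dict(c);cc["pixels"]=np.clip(c["pixels"]*1.5,0,255)
        im=draw(cc,list(boxes),k);u=(proj(c,[bp(*ctr)])[0]*k).astype(int)
        out.append(im[u[1]-hw[1]:u[1]+hw[1],u[0]-hw[0]:u[0]+hw[0]])
    cv2.imwrite("pics/"+name,np.hstack(out)); return cs
E
python3 - <<'E'
from look import *
move_linear(bp(.010,0,.12),feed=.15)
move_linear(bp(.17,0,.15),feed=.2)
look("thick1.png",pk="im2.pkl"); st()
E
```

```text
t 16.49 tcp [0.5053 0.2162 0.2614] F [-0.8 -0.2  1.4] gap 0.0457
```

View pics/thick1.png

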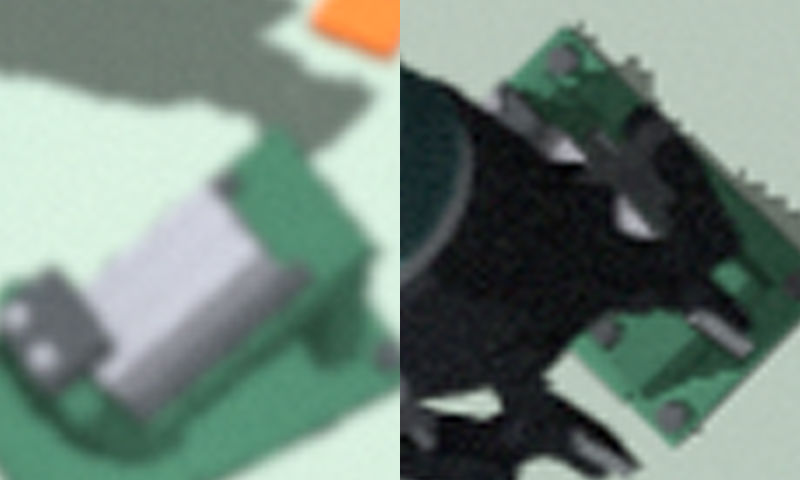

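```bash
python3 - <<'E'
from g import *
set_gripper(0,30); print(round(current_finger_gap(),4))
move_linear(bp(.068,0,.08),feed=.2)
print(move_linear(bp(.068,0,.035),feed=.1,until_force=8),tb().round(4))
h=move_linear(bp(.036,0,.035),feed=.03,until_force=15); print(h,tb().round(4),(T.T@np.array(current_force())).round(1))
dwell(.2); print(tb().round(4),(T.T@np.array(current_force())).round(1)); st()
move_linear(bp(.062,0,.035),feed=.1)
move_linear(bp(.068,0,.13),feed=.2); st()
E
```

```text
0.0001
False [0.0682 0.0002 0.0357]
True [ 0.0453 -0.0003  0.0342] [0.5 0.4 0.8]
[ 0.0453 -0.0003  0.0338] [ 0.8 -0.5 -0.6]
 t 19.38 tcp [0.5394 0.2523 0.0989] F [-1.  -0.4 -0.1] gap -0.0005
 t 20.32 tcp [0.5592 0.2726 0.1927] F [-0.5 -0.6 -0.7] gap 0.0001
```

```bash
python3 - <<'E'
from look import *
a=.290; e=np.array([np.cos(a),np.sin(a)]); c=np.array([.6270,-.0618])-.008*e
set_gripper(.060,60)
reach(*bench(*c,.12,a)); st("above")
h=move_linear([*c,.0235],feed=.12,until_force=12); st(h)
print("vertical bed-free z settled"); dwell(.15); st()
set_gripper(.0,60); st("grip"); zg=current_ee_pos()[2]
move_linear([*c,.15],feed=.15); st("lift"); print(zg)
reach(bp(.050,0,.15),QB)
move_linear(bp(.045,0,.085),feed=.15); dwell(.3); st("hover"); print(tb().round(4))
look("hover2.png",pk="im3.pkl",ctr=(.02,0,.04))
E
```

```text
above t 22.24 tcp [ 0.6198 -0.0632  0.1203] F [-0.2  1.   0.4] gap 0.0597
False t 23.2 tcp [ 0.6202 -0.0641  0.0242] F [ 0.3 -0.3 -0.4] gap 0.0596
vertical bed-free z settled
 t 23.35 tcp [ 0.6203 -0.0643  0.0246] F [-0.7  0.4 -0.3] gap 0.0599
grip t 23.7 tcp [ 0.6199 -0.0643  0.0244] F [-1.7 -0.2  6. ] gap 0.0329
lift t 24.69 tcp [ 0.6182 -0.0639  0.1485] F [-0.3  0.7 -1.6] gap 0.033
0.024443058383882624
hover t 26.93 tcp [0.5584 0.2712 0.144 ] F [-0.3  0.2 -1.5] gap 0.0329
[0.0447 0.0002 0.0862]
```

View pics/hover2.png

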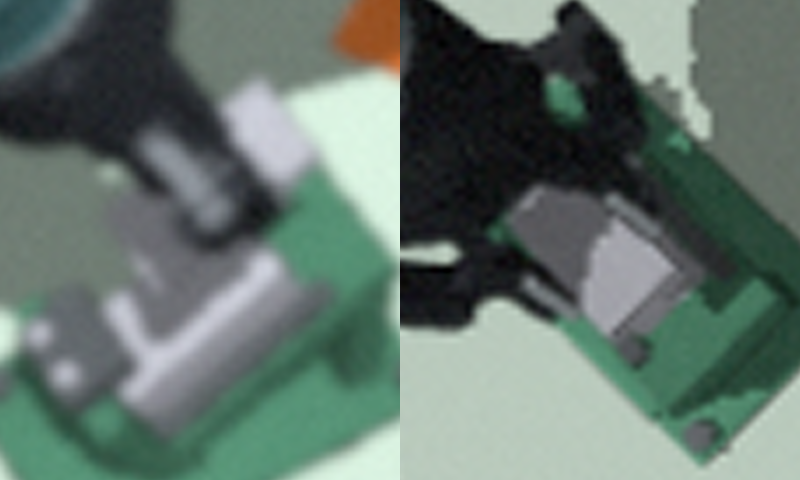

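```bash
python3 - <<'E'
from g import *
move_linear(bp(.038,0,.058),feed=.08)
h=move_linear(bp(.038,0,.044),feed=.02,until_force=5); dwell(.15); print(h,tb().round(4),(T.T@np.array(current_force())).round(1)); st()
E
```

```text
True [0.0379 0.     0.0487] [2.3 0.3 6.2]
 t 28.49 tcp [0.5493 0.262  0.1082] F [1.  0.6 6.5] gap 0.0328
```

```bash
python3 - <<'E'
from g import *
h=move_linear(bp(.018,0,.0486),feed=.03,until_force=12); print(h,tb().round(4),(T.T@np.array(current_force())).round(1))
h=move_linear(bp(-.002,0,.0486),feed=.03,until_force=15); print(h,tb().round(4),(T.T@np.array(current_force())).round(1)); st()
E
```

```text
False [0.0175 0.0001 0.0488] [ 0.1 -0.9  5.8]
True [0.0064 0.0001 0.0488] [1.6 0.6 3.5]
 t 29.83 tcp [0.5682 0.2818 0.0925] F [ 0.6 -0.1  3.9] gap 0.0332
```

```bash
python3 - <<'E'
from look import *
set_gripper(.044,60); dwell(.15); st("rel")
h=move_linear(bp(.012,0,.0355),feed=.05,until_force=8); print(h,tb().round(4),(T.T@np.array(current_force())).round(1))
set_gripper(0,25); dwell(.2); st("squeeze");print(tb().round(4),(T.T@np.array(current_force())).round(1))
h=move_linear(bp(.004,0,.0355),feed=.02,until_force=12); print(h,tb().round(4),(T.T@np.array(current_force())).round(1))
set_gripper(.044,25); dwell(.15); st("rel")
move_linear(bp(.014,0,.12),feed=.15)
set_gripper(0,25)
move_linear(bp(.068,0,.12),feed=.2)
print(move_linear(bp(.068,0,.037),feed=.12,until_force=8),tb().round(4))
h=move_linear(bp(.036,0,.037),feed=.03,until_force=12); print(h,tb().round(4),(T.T@np.array(current_force())).round(1))
dwell(.2); print(tb().round(4)); st()
move_linear(bp(.064,0,.037),feed=.1)
move_linear(bp(.072,0,.13),feed=.2)
reach([.35,.0,.35],bench(0,0,0,0.3)[1]); dwell(.2); st()
look("final.png",pk="im4.pkl",ctr=(.0,0,.03))
E
```

```text
rel t 30.25 tcp [0.568  0.2817 0.0923] F [ 0.8  0.5 -0.3] gap 0.0438
False [ 0.0124 -0.0001  0.035 ] [-0.7 -0.   0.1]
squeeze t 31.12 tcp [0.5602 0.2736 0.0839] F [-1.2  0.   1.1] gap 0.0345
[ 0.0121 -0.0001  0.0356] [ 1.2 -0.9  0.6]
True [ 0.0121 -0.0001  0.0356] [1.7 0.1 2.9]
rel t 31.81 tcp [0.5588 0.273  0.0827] F [0.8 0.7 0.1] gap 0.0442
False [0.0675 0.0002 0.0377]
True [ 0.0454 -0.0002  0.0363] [ 1.5 -0.  -0.3]
[ 0.0455 -0.0003  0.0358]
 t 35.28 tcp [0.5401 0.2529 0.1007] F [ 0.  -0.1  0.6] gap 0.0003
 t 37.83 tcp [3.507e-01 3.000e-04 3.496e-01] F [ 0.1 -0.1  0.4] gap -0.0001
```

View pics/final.png

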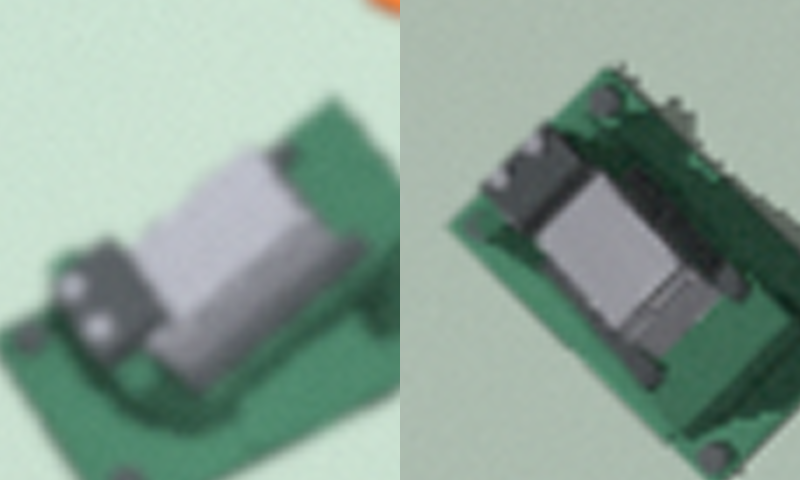

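```bash
python3 - <<'E'
from g import *;import pickle
cs=pickle.load(open("im4.pkl","rb"));res=np.load("stand.npy");out=[];k=9
for c,vs in zip(cs,res[1:]):
    TT=bedT(vs[2]);o=np.array([vs[0],vs[1],.047])
    B=[blk(.024,o,TT),blk(.010,o+TT@[0,0,.024],TT)]
    cc=dict(c);cc["pixels"]=np.clip(c["pixels"]*1.5,0,255)
    im=draw(cc,B,k);u=(proj(c,[o+TT@[.01,0,.02]])[0]*k).astype(int);out.append(im[u[1]-240:u[1]+240,u[0]-200:u[0]+200])
cv2.imwrite("pics/fin_ov.png",np.hstack(out))
# block fit on the stand
t=cs[1];vs=res[2];TT=bedT(vs[2]);o=np.array([vs[0],vs[1],.047])
for n,c,vs in (("side",cs[0],res[1]),("top",cs[1],res[2])):
    TT=bedT(vs[2]);o=np.array([vs[0],vs[1],.047])
    w=win_for(c,[o+TT@[a,b,e] for a in(-.015,.045) for b in(-.025,.025) for e in(0,.034)],1)
    def bx(d):
        s=standboxes(vs); mk=lambda t,z,dd:blk(t,o+TT@[dd[0],dd[1],z],TT@Rz(dd[2]))
        return s[:4]+[mk(.024,0,d[:3]),mk(.010,.024,d[3:])]+s[4:]
    r=min((nm(lambda d:cost([c],[w],bx(d)),np.array([a,0,0,b,0,0]),[.002,.002,.03]*2) for a in(0,.003) for b in (0,.003)),key=lambda r:r.fun)
    print(n,(r.x*[1000,1000,57.3]*1).round(2) if 0 else (r.x*np.array([1000,1000,57.3]*2)).round(2),r.fun)
c0=pickle.load(open("im0.pkl","rb"))
for n,a,b in zip(("side","top"),c0,cs): cv2.imwrite(f"pics/diff_{n}.png",np.clip(cv2.absdiff(a["pixels"],b["pixels"])*2,0,255).astype(np.uint8))
cv2.imwrite("pics/diff.png",np.hstack([cv2.resize(cv2.imread(f"pics/diff_{n}.png"),(400,250)) for n in("side","top")]))
E
```

```text
side [ 0.51  2.49  0.16 -0.6   0.82  0.86] 50.4320982689955
top [ 0.04  0.12  0.03 -0.51 -0.51 -0.23] 269.099723093978
```

View pics/fin_ov.png

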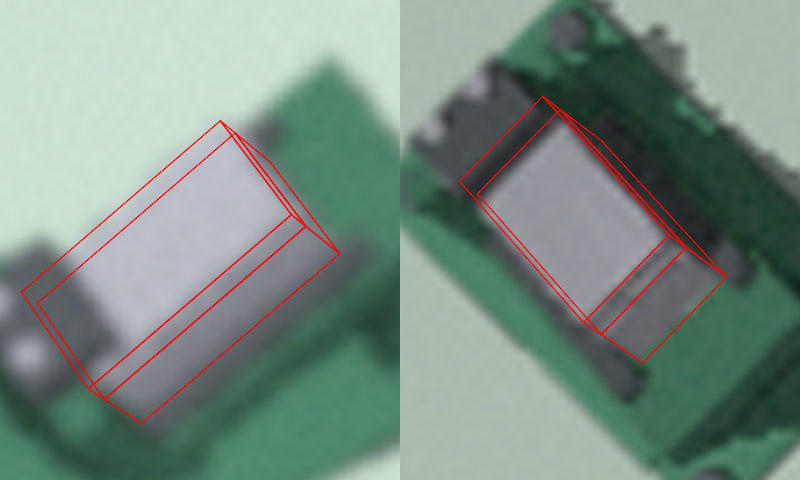

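View pics/diff.png

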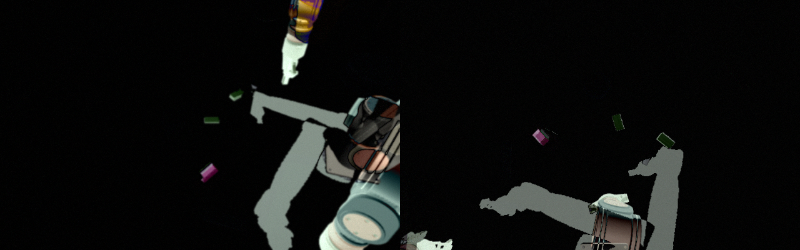

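```bash
python3 - <<'E'
from cell import *
job_done(); print(current_t())
E
```

```text
the job is handed in; nothing more can be done
the job is handed in; nothing more can be done
```

The setting gauge is made up and handed in at about 38 s of the 72 s allowed; no verdict is reported.

**What I did:**
- **Thick block:** I laid it on the bed up-slope of the jaw and slid it under to the stop. With the gripper released and closed, I then pushed it home from its upper end.
- **Thin block:** I laid it on the thick block about 30 mm up-slope and slid it down with light contact force until it met the stop.
- **Finishing:** I squeezed both blocks together so their sides line up, pushed both from the upper end, and moved the arm clear.

**Last checks:**
- **Forces and heights:** The stop was felt on every slide and push. The contact heights, 31.7 mm and 48.7 mm, matched the blocks lying flat. The squeeze closed to 34.5 mm on the 35 mm blocks.
- **Top view:** Both blocks fit home to within about 0.6 mm and 0.3°, so the thin block's sides are within about 0.6 mm of the thick block's.
- **Bystanders:** A before-and-after picture comparison shows only the two blocks and the arm with its shadow changed. The middle block and everything else look unmoved.

**Disagreements:**
- **Side view:** Its fit was blurrier and put the thick block 2.5 mm and the thin one 0.8 mm off sideways. I discounted it, because the rails leave only 1.5 mm of play and the side camera disagrees with the top one by 3–4 mm.
- **Low end of the stand:** The pictures show it turned away and to the robot's left, not to its right as the text says. I went by the pictures.

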